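Shut both oil-drum taps

TASK

The two steel oil drums stand empty, waiting to be refilled, but their taps have been left open. Push the lever of each tap round with a fingertip until it is fully shut, against its stop and square across the pipe; do not pinch the levers, and leave the jug, bowl, bottle and jar standing where they are.

Things in the scene. Friction and masses are not known exactly. Their poses are not given: they have to be found in the camera images.
- left_drum: left one of two identical steel oil drums, fixed, on a wooden crate (230 x 250, 120 mm high). Drum 180 mm across, 120 to 355 mm above the table, lid knob to 390 mm. Origin on drum's axis at table level; own -x is the way the tap sticks out, roughly -y. Tap pipe (28 mm thick) at height 160 mm; its spout bends down at own x = -212 mm and ends 112 mm above the table
- left_tap (a joint): angle of the left tap's lever (rad). 0: fully open, lever in line with the pipe, pointing along the drum's own -x. 1.571: fully shut, against the stop, lever square across the pipe, pointing along the drum's own +y. Closes clockwise seen from above. Stays where left: friction 0.3 N m, 3 to 5 N at the grip
- left_stem (a point): on the left tap's vertical stem axis, about which the lever turns, at the lever grip's mid height, 212 mm above the table; 165 mm along own -x from the drum's axis. The lever is a flat steel bar with a black grip 82 mm long, 15.5 mm wide, 10 mm thick, from 32 to 114 mm out from this point. Its outer half is clear of drum and pipe; only jug or bowl is below
- left_grip (a point): centre of the left lever's black grip (82 x 15.5 x 10 mm), 73 mm out from the stem axis, 212 mm above the table; moves with the lever. Own -x points outwards along the lever, own +y in the closing direction, so the tap is closed by pushing on the grip's own -y side
- right_drum: right one of two identical steel oil drums, fixed, on a wooden crate (230 x 250, 120 mm high). Drum 180 mm across, 120 to 355 mm above the table, lid knob to 390 mm. Origin on drum's axis at table level; own -x is the way the tap sticks out, roughly +y. Tap pipe (28 mm thick) at height 160 mm; its spout bends down at own x = -212 mm and ends 112 mm above the table
- right_tap (a joint): angle of the right tap's lever (rad). 0: fully open, lever in line with the pipe, pointing along the drum's own -x. 1.571: fully shut, against the stop, lever square across the pipe, pointing along the drum's own +y. Closes clockwise seen from above. Stays where left: friction 0.3 N m, 3 to 5 N at the grip
- right_stem (a point): on the right tap's vertical stem axis, about which the lever turns, at the lever grip's mid height, 212 mm above the table; 165 mm along own -x from the drum's axis. The lever is a flat steel bar with a black grip 82 mm long, 15.5 mm wide, 10 mm thick, from 32 to 114 mm out from this point. Its outer half is clear of drum and pipe; only jug or bowl is below
- right_grip (a point): centre of the right lever's black grip (82 x 15.5 x 10 mm), 73 mm out from the stem axis, 212 mm above the table; moves with the lever. Own -x points outwards along the lever, own +y in the closing direction, so the tap is closed by pushing on the grip's own -y side
- jug: steel jug, 80 mm across, 92 mm high, handle on one side, loose, under the left spout; origin at the centre of its underside. Leave alone
- bowl: steel bowl, 110 mm across, 50 mm high, loose, under the right spout; origin at the centre of its underside. Leave alone
- bottle: green glass oil bottle, 62 mm across, 225 mm high, loose, standing in the middle at the far side; origin at the centre of its underside. Leave alone
- jar: jar of sauce, 68 mm across, 85 mm high, loose, standing in the middle; origin at the centre of its underside. Leave alone

How it is judged:
By the outcome, as a careful person would: the job done as asked, in the order asked, and still so for the second after the job is handed in, with the robot touching nothing.
It also fails if it takes over 64 s, if anything falls off the work surface, if the arm or the gripper's body presses on something with over 40 N, if the wrist force passes 120 N, or if a joint passes its speed limit or range.

ROBOT

A 6-joint arm with a two-finger parallel gripper is mounted at the origin on the work surface. World frame = base frame: x ahead of the robot, y to its left, z up, the work surface at z = 0. Lengths are in m, angles in rad, forces in N, time in s.
With the tool pointing down it reaches from about 0.3 to 0.775 m from the base axis. Payload 14.6 kg.
Tool frame: the origin (TCP) lies at the very end of the fingers, on their centre line; the grasp point (between the pads) lies 19 mm behind it; z points along the fingers, y is the line along which they close (so a half turn about z gives the same grasp; the last joint's range is limited). The gripper opens to 94 mm and grips with 3 to 60 N. Pads are 16 mm wide; open, the fingers measure 119 mm over their backs; the gripper's body (75 mm by 177 mm) begins 78 mm behind the grasp point.
Start: joints at [-1.202, 0.3, 1.521, -0, 1.321, -0.067], TCP at [0.232, -0.499, 0.17] pointing down, gripper open.
Joint ranges: [-3.03, 3.03], [-0.79, 2.21], [0.23, 2.52], [-1.04, 4.18], [0, 3.07], [-2.55, 2.55]. Speed limits (rad/s): [2.22, 2.22, 2.57, 3.14, 3.14, 3.14].

INTERFACE

Orientations are given as a unit quaternion [w, x, y, z].
In Python, from bench import * gives the robot as it stands.
- The arm moves only by the tool servo_tool, never from a script. Its argument "increments" is a list of rows, each a list of 5 numbers: the shift along the world's x, y, z in mm, then the turn about the world's z in degrees, then the finger opening in mm, from 0 to 94. A call has exactly 5 rows; each row shifts and turns the commanded pose from where the row before left it; what a row does not reach is not made up. A row lasts 1/10 s, in which the tool goes at most 50 mm and 8.59 degrees, less where a joint would pass 70% of its speed; a pose out of reach is approached as far as the arm can. A call is refused whole if a number of a shift passes 50 or a number of a turn 8.59, either way. A call with a gripper value outside its range is refused whole. The fingers move at their own pace and stop on an object; "squeeze" is the grip in N (left out, the last holds). Time passes only in rows, so rows that do not move let the fingers close, or fill a call up. It gives the time, the measured TCP pose, the force, the opening and the grip force at its end, in the units of the state.
- get_obs(): the state, without advancing time (a new reading comes with each control period).
- grab_frame(name): name is "scene" or "top" or "wrist"; returns the picture (480x640x3 uint8, red, green, blue); there is no depth.
- camera_model(name): a dict with "mtx" (3x3 intrinsics, pixels), "rvec" (rotation vector, rad) and "tvec" (3), from world to camera coordinates, as OpenCV has them. Camera axes: x right, y down, z forward; pixel columns grow to the right and rows downward; lengths in m; the calibration is good to about 2 mm. The wrist camera is an equidistant fisheye: a pixel r from the principal point sees the ray r / f radians off the axis. A picture is of the moment at which its call begins: read the wrist's pose just before it. camera_model takes no time and is no camera call; for the wrist camera it gives the pose at the moment of the call.
- job_done(): hands the job in; it is judged then, once.
The state is a dict: "time_s": time; "qpos": joint angles; "dq": joint speeds; "tau": joint torques, N m; "tool_pos": TCP position; "tool_rot": TCP orientation; "wrist_force": force on the tool from outside, world axes, zero at the start; "ft_torque": the same for the moment, N m; "gripper_width": opening from 0.0 (shut) to 1.0 (fully open); "finger_force": force on a finger pad.
Only numpy, scipy, OpenCV 4.12 (cv2) and the standard library are available. Lean on these libraries where they do the work, as an engineer would, in place of code of your own. Each camera call takes 0.05 s, during which the arm holds its last target. There are 200 camera calls.

## Working session

There is one attempt and no reset: what is moved stays moved. The work goes in short steps, Python scripts to look and compute and a tool call to move; the robot and the scene stay as the last step left them, time stands still between calls to the robot, and variables do not carry over. Pictures are saved under pics/ and viewed, at most 10 in all, crops included, and the job is handed in when it is done.

Besides the shell and the picture viewer there is one more tool, called after "Request:" in YAML: its name, and indented under it one key for each argument. servo_tool: Moves the arm, as the interface text tells. Its arguments: {"type":"object","properties":{"increments":{"type":"array"},"squeeze":{"type":"number"}},"required":["increments"]}

```bash
mkdir -p pics; python3 - <<'E'
from bench import *
import cv2
for n in("scene","top"):
    cv2.imwrite(f"pics/{n}0.png",cv2.cvtColor(grab_frame(n),cv2.COLOR_RGB2BGR)); print(n,camera_model(n))
o=get_obs();print(o)
E
```

```text
scene {'mtx': array([[546.05217808,   0.        , 321.97466413],
       [  0.        , 546.05217808, 248.0339888 ],
       [  0.        ,   0.        ,   1.        ]]), 'rvec': array([ 1.68554345,  1.72303546, -0.79508334]), 'tvec': array([-0.00281467, -0.2540775 ,  1.89653312])}
top {'mtx': array([[518.10126872,   0.        , 315.03926107],
       [  0.        , 518.10126872, 252.16710975],
       [  0.        ,   0.        ,   1.        ]]), 'rvec': array([ 2.17146638, -2.12379978,  0.20531346]), 'tvec': array([-0.0269156 ,  0.60221883,  1.20292074])}
{'time_s': 0.1, 'qpos': array([-1.20162273e+00,  3.00395268e-01,  1.52147736e+00,  1.49869636e-06,
        1.32069559e+00, -6.65939889e-02]), 'dq': array([-0.00024509, -0.00085243, -0.00173365,  0.00090168,  0.00106988,
        0.0001476 ]), 'tau': array([ 9.98416290e-04, -5.32648587e+01, -3.53286052e+01,  7.09248637e-02,
        2.35428015e-02, -3.99971930e-05]), 'tool_pos': array([ 0.23206838, -0.49836526,  0.16987182]), 'tool_rot': array([-4.82317654e-04,  9.76357006e-01,  2.16163730e-01, -7.27972829e-05]), 'wrist_force': array([-1.07571736, -0.7748062 , -0.41796279]), 'ft_torque': array([ 0.01538693, -0.05301896, -0.00832188]), 'finger_force': 0.0, 'gripper_width': 0.9993498358551832}
```

View pics/top0.png

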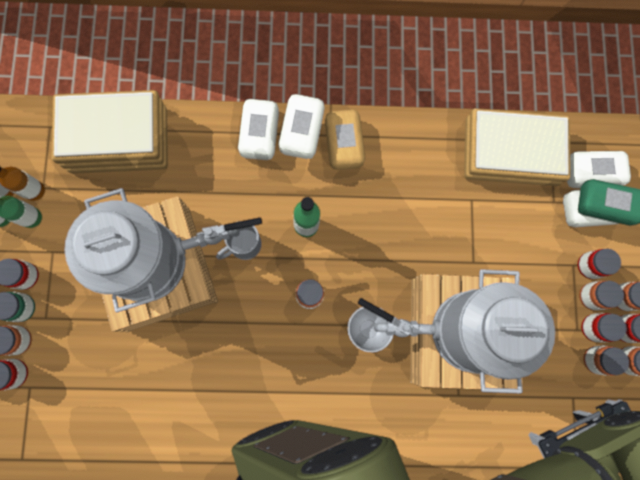

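View pics/scene0.png

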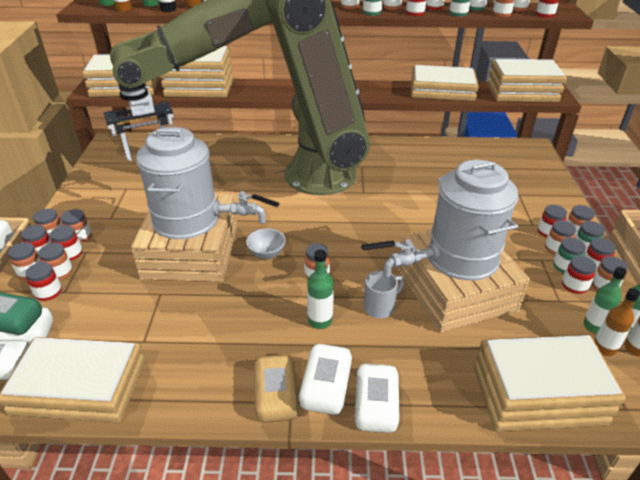

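The top view shows the left grip near (243,225) with its tap pointing right, and the right grip near (376,310) with its tap pointing left. The bottle is at (307,217) and the jar at (310,293). In the scene view the left grip is near (378,245) and the right grip near (265,200).

```bash
cat > h.py <<'E'
import numpy as np,cv2
from bench import *
def ray(n,uv):
    c=camera_model(n);R=cv2.Rodrigues(c["rvec"])[0];t=c["tvec"]
    p=cv2.undistortPoints(np.float64([[uv]]),c["mtx"],None)[0,0]
    return -R.T@t, R.T@np.r_[p,1]
def plane(n,uv,z):
    o,d=ray(n,uv);return o+d*(z-o[2])/d[2]
def proj(n,P):
    c=camera_model(n);return cv2.projectPoints(np.float64(P).reshape(-1,1,3),c["rvec"],c["tvec"],c["mtx"],None)[0][:,0]
def grip(n,im,box):
    x0,y0,x1,y1=box;m=(im[y0:y1,x0:x1].max(2)<50).astype(np.uint8)
    k,l,s,_=cv2.connectedComponentsWithStats(m);i=1+s[1:,4].argmax()
    pts=np.argwhere(l==i)[:,::-1]+[x0,y0]
    c=pts.mean(0);d=np.linalg.svd(pts-c,full_matrices=False)[2][0];q=(pts-c)@d
    return [c+d*(q.min()-.5),c,c+d*(q.max()+.5)],len(pts)
E
python3 - <<'E'
from h import *
B={"top":{"L":(215,210,270,240),"R":(350,290,400,328)},"scene":{"L":(355,235,400,255),"R":(245,188,285,212)}}
for n in B:
    im=cv2.imread(f"pics/{n}0.png")
    for s in "LR":
        e,k=grip(n,im,B[n][s]); P=[plane(n,u,.214) for u in e]
        print(n,s,k,np.round(e,1).tolist(),np.round(P,3)[:,:2].tolist(),np.linalg.norm(P[0]-P[2]))
im=cv2.imread("pics/top0.png")
o=[cv2.resize(im[190:290,50:280],None,fx=3,fy=3),cv2.resize(im[270:370,340:570],None,fx=3,fy=3)]
im=np.vstack(o)[:600];cv2.imwrite("pics/c.png",im)
E
```

```text
top L 186 [[260.6, 220.5], [242.4, 224.2], [224.6, 227.8]] [[0.64, 0.107], [0.631, 0.145], [0.623, 0.182]] 0.07686798148327981
top R 186 [[358.8, 300.4], [375.3, 309.7], [392.0, 319.1]] [[0.476, -0.102], [0.458, -0.136], [0.44, -0.171]] 0.07813349384100692
scene L 34 [[382.5, 242.9], [371.8, 244.6], [361.4, 246.3]] [[0.626, 0.155], [0.633, 0.13], [0.639, 0.105]] 0.05169242327512517
scene R 73 [[252.6, 195.6], [264.8, 200.0], [277.3, 204.5]] [[0.441, -0.171], [0.46, -0.137], [0.479, -0.103]] 0.07753895651681995
```

View pics/c.png

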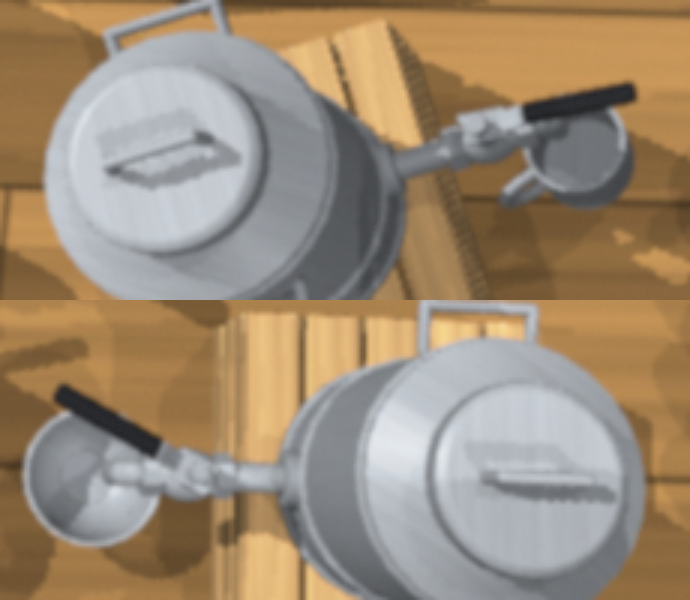

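The crop shows both levers still open. The left stem is at about (211,232) px and the right at about (400,327) px. The lid centres are near (106,243) and (517,330).

```bash
python3 - <<'E'
from h import *
for s,lid,g,a,b in(("L",(105.7,242.7),(.631,.145),(.640,.107),(.623,.182)),("R",(516.7,330),(.4585,-.1365),(.476,-.102),(.440,-.171))):
    d=np.subtract(a,b);d/=np.linalg.norm(d);st=np.array(g)-.073*d
    D=plane("top",lid,.362)[:2];v=st-D;L=np.linalg.norm(v);v/=L
    ang=lambda w:np.degrees(np.arctan2(w[1],w[0]))
    sh=np.array([v[1],-v[0]])  # clockwise of outward dir
    print(s,"stem",st,"drum",D,"L",L,"pipe",ang(v),"lever",ang(d),"open angle",ang(v)-ang(d))
    print(" shut grip centre",st+.073*sh,"dir",sh)
print(proj("top",[[.615,.216,.212],[.424,-.201,.212]]))
# bottle, jar heights
print("bottle",plane("top",(307,203),.225),"jar",plane("top",(310,290),.085))
E
```

```text
L stem [0.61486269 0.21619401] drum [0.55882522 0.36971316] L 0.1634268244988751 pipe -69.94693404065438 lever -77.22875743509854 open angle 7.28182339444416
 shut grip centre [0.54628828 0.19116302] dir [-0.93937545 -0.34289032]
R stem [ 0.42473268 -0.20122069] drum [ 0.41906504 -0.36807721] L 0.16695274859798498 pipe 88.0545743436118 lever 62.44718842328222 open angle 25.607385920329584
 shut grip centre [ 0.49769061 -0.20369887] dir [ 0.99942362 -0.03394756]
[[208.2133934  231.15470767]
 [406.4033974  327.00818321]]
bottle [0.67817274 0.00985656 0.225     ] jar [ 0.50757709 -0.00274061  0.085     ]
```

Request:
servo_tool:
  increments:
    - [-8, 20, 12, 0, 0]
    - [-8, 20, 12, 0, 0]
    - [-8, 20, 12, 0, 0]
    - [-8, 20, 12, 0, 0]
    - [-8, 20, 12, 0, 0]

```text
time_s: 0.6
tool_pos: [0.1918, -0.3976, 0.2305]
tool_rot: [-0.0, 0.976, 0.216, -0.0]
wrist_force: [-0.0, -0.3, 0.6]
gripper_width: 0.613
finger_force: 0.0
```

Request:
servo_tool:
  increments:
    - [0, 30, 2, 0, 0]
    - [0, 30, 2, 0, 0]
    - [2, 30, 2, 0, 0]
    - [2, 30, 2, 0, 0]
    - [4, 30, 2, 0, 0]

```text
time_s: 1.1
tool_pos: [0.1999, -0.2473, 0.2402]
tool_rot: [-0.0, 0.976, 0.216, -0.0]
wrist_force: [2.0, -0.5, 0.6]
gripper_width: 0.187
finger_force: 0.0
```

Request:
servo_tool:
  increments:
    - [24, 28, 0, 6, 0]
    - [24, 28, 0, 6, 0]
    - [24, 28, 0, 6, 0]
    - [24, 28, 0, 6, 0]
    - [24, 28, 0, 6, 0]

```text
time_s: 1.6
tool_pos: [0.3208, -0.1071, 0.2404]
tool_rot: [0.0, 0.886, 0.463, 0.0]
wrist_force: [1.0, -0.5, 0.3]
gripper_width: 0.003
finger_force: 0.0
```

Request:
servo_tool:
  increments:
    - [22, 2, 0, 7, 0]
    - [22, 2, 0, 7, 0]
    - [22, 2, 0, 7, 0]
    - [22, 2, 0, 6, 0]
    - [22, 2, 0, 6, 0]

```text
time_s: 2.1
tool_pos: [0.431, -0.0983, 0.2401]
tool_rot: [-0.0, 0.718, 0.696, -0.0]
wrist_force: [-0.1, 0.1, -0.2]
gripper_width: 0.008
finger_force: 0.0
```

Request:
servo_tool:
  increments:
    - [0, 0, -10, 0, 0]
    - [0, 0, -10, 0, 0]
    - [0, 0, -10, 0, 0]
    - [0, 0, -10, 0, 0]
    - [0, 0, -3, 0, 0]

```text
time_s: 2.6
tool_pos: [0.4294, -0.0986, 0.1962]
tool_rot: [-0.001, 0.72, 0.694, -0.0]
wrist_force: [0.0, 0.6, 0.4]
gripper_width: 0.006
finger_force: 0.0
```

```bash
cat > arc.py <<'E'
import numpy as np
def arc(S,tool,phis,r=.095):
    # tool = world angle of finger closing line (deg)
    for p in phis:
        a=np.radians(p);t=np.radians(p-tool);d=np.array([np.cos(a),np.sin(a)]);n=np.array([-d[1],d[0]])
        h=.0125*abs(np.sin(t))+.008*abs(np.cos(t))+.00775
        print(p,np.round((np.array(S)+r*d+h*n)*1000,0))
E
python3 -c "
from arc import *
arc((.4247,-.2012),-2,[62,54,46,38,30,22,14,6,2,-2,-5])
print('L');arc((.6149,.2162),-160,[-77,-84,-92,-100,-108,-116,-124,-132,-140,-148,-156,-160,-163])"
```

```text
62 [ 449. -107.]
54 [ 462. -111.]
46 [ 475. -117.]
38 [ 486. -125.]
30 [ 496. -135.]
22 [ 505. -147.]
14 [ 512. -160.]
6 [ 517. -174.]
2 [ 519. -181.]
-2 [ 520. -189.]
-5 [ 521. -193.]
L
-77 [657. 128.]
-84 [647. 124.]
-92 [634. 120.]
-100 [621. 119.]
-108 [607. 119.]
-116 [593. 121.]
-124 [580. 125.]
-132 [567. 132.]
-140 [555. 140.]
-148 [544. 150.]
-156 [535. 162.]
-160 [531. 169.]
-163 [529. 173.]
```

Request:
servo_tool:
  increments:
    - [10, -4, 0, 0, 0]
    - [10, -5, 0, 0, 0]
    - [13, -4, 0, 0, 0]
    - [13, -6, 0, 0, 0]
    - [11, -8, 0, 0, 0]

```text
time_s: 3.1
tool_pos: [0.4886, -0.1262, 0.1976]
tool_rot: [0.0, 0.72, 0.694, 0.0]
wrist_force: [-1.4, -0.1, 0.1]
gripper_width: 0.006
finger_force: 0.0
```

Request:
servo_tool:
  increments:
    - [10, -10, 0, 0, 0]
    - [9, -12, 0, 0, 0]
    - [7, -13, 0, 0, 0]
    - [5, -14, 0, 0, 0]
    - [0, 0, 0, 0, 0]

```text
time_s: 3.6
tool_pos: [0.5185, -0.1762, 0.197]
tool_rot: [-0.0, 0.72, 0.694, -0.0]
wrist_force: [-0.1, -0.3, 0.4]
gripper_width: 0.009
finger_force: 0.0
```

```bash
python3 - <<'E'
from h import *
a=cv2.cvtColor(grab_frame("top"),cv2.COLOR_RGB2BGR);b=cv2.cvtColor(grab_frame("scene"),cv2.COLOR_RGB2BGR)
print(get_obs()["wrist_force"])
cv2.imwrite("pics/d.png",np.vstack([cv2.resize(a[250:400,320:520],None,fx=2,fy=2),cv2.resize(b[150:290,200:400],None,fx=2,fy=2)]))
E
```

```text
[-0.39508805  0.17458505  0.11966235]
```

View pics/d.png

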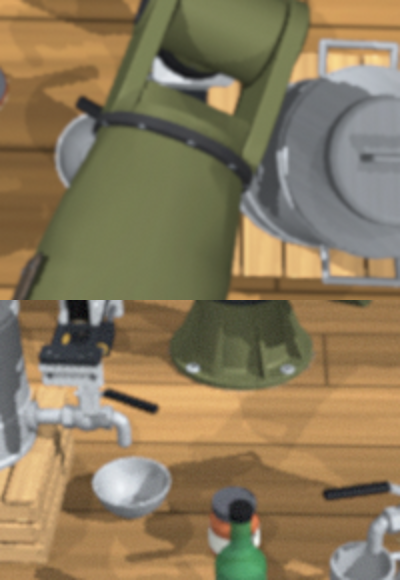

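The right lever has not moved: it still runs from (252,196) to (278,204) px in the scene view. I'll check where the fingertip actually is.

```bash
python3 - <<'E'
from h import *
o=get_obs();T=o["tool_pos"];print(T,o["gripper_width"],o["qpos"])
b=cv2.cvtColor(grab_frame("scene"),cv2.COLOR_RGB2BGR)
print(grip("scene",b,(250,188,290,212)))
P=proj("scene",[T,T+[0,0,.1],[.4247,-.2012,.212],[.539,-.205,.212]]);print(P)
x0,y0=190,110;c=cv2.resize(b[y0:y0+130,x0:x0+170],None,fx=4.5,fy=4.5,interpolation=cv2.INTER_CUBIC)
for p,k in zip(P,[(0,0,255),(0,255,255),(255,0,0),(255,0,255)]): cv2.circle(c,tuple(int(v) for v in (p-[x0,y0])*4.5),4,k,-1)
cv2.imwrite("pics/e.png",c)
E
```

```text
[ 0.51806677 -0.17478271  0.19722041] 0.003554742042389213 [-3.92423520e-01  2.73282689e-01  1.49220565e+00  9.02573555e-05
  1.37641149e+00 -3.56308435e-01]
([array([252.47245486, 195.9992459 ]), array([265.30769231, 200.33846154]), array([277.08189438, 204.31897237])], 65)
[[247.98031661 218.62219477]
 [244.58984063 185.32317648]
 [241.86151226 192.57968535]
 [234.2521494  218.75007519]]
```

View pics/e.png

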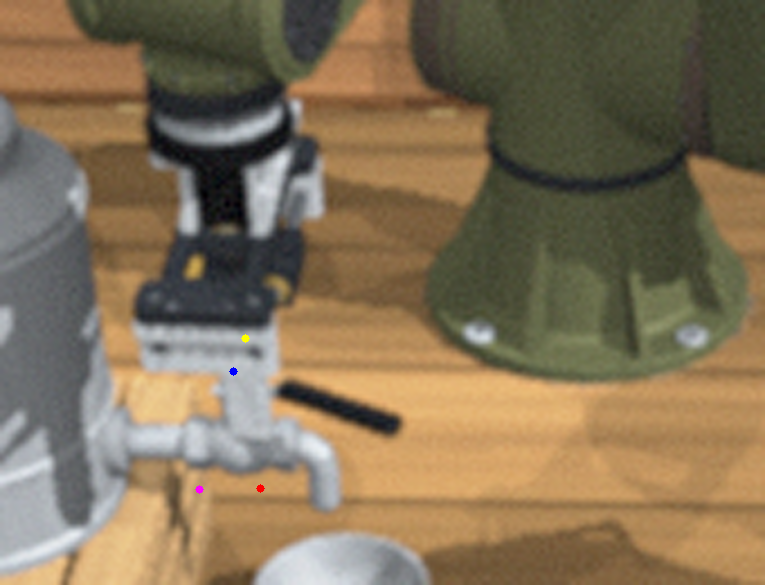

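```bash
python3 - <<'E'
from h import *
T0=[.23207,-.49837,.16987]
print("start tip scene",proj("scene",[T0]),"top",proj("top",[T0]))
T=get_obs()["tool_pos"]
print("now tip scene",proj("scene",[T,T+[0,0,.2]]),"top",proj("top",[T,T+[0,0,.2]]))
c=camera_model("wrist");R=cv2.Rodrigues(c["rvec"])[0];print("wrist cam pos",-R.T@c["tvec"],"axis",R[2],c["mtx"][0,0],c["mtx"][:2,2])
a=cv2.cvtColor(grab_frame("wrist"),cv2.COLOR_RGB2BGR)
def fish(P):
    p=R@np.array(P)+c["tvec"];th=np.arctan2(np.hypot(*p[:2]),p[2]);return c["mtx"][:2,2]+c["mtx"][0,0]*th*p[:2]/np.hypot(*p[:2])
for nm,P in dict(tcp=T,stem=(.4247,-.2012,.212),grip=(.4585,-.1365,.212),bowl=(.44,-.13,0)).items(): print(nm,fish(P))
s=cv2.imread("pics/scene0.png")
cv2.imwrite("pics/f.png",np.hstack([cv2.resize(a,(533,400)),cv2.resize(s[90:190,80:147],(267,400))]))
E
```

```text
start tip scene [[151.38894608 165.91071793]] top [[544.37595518 422.86134002]]
now tip scene [[248.11825539 218.56663797]
 [241.00077066 148.5175512 ]] top [[392.12458858 282.07376182]
 [412.26560034 269.84706752]]
wrist cam pos [ 0.52207381 -0.1074915   0.41406591] axis [-0.00915719 -0.23412353 -0.97216373] 371.64829954431775 [323.62242256 245.27215376]
tcp [321.12931086 268.87846634]
stem [175.28316983 319.55201274]
grip [213.57580312 215.22844023]
bowl [251.75810943 180.92016017]
```

View pics/f.png

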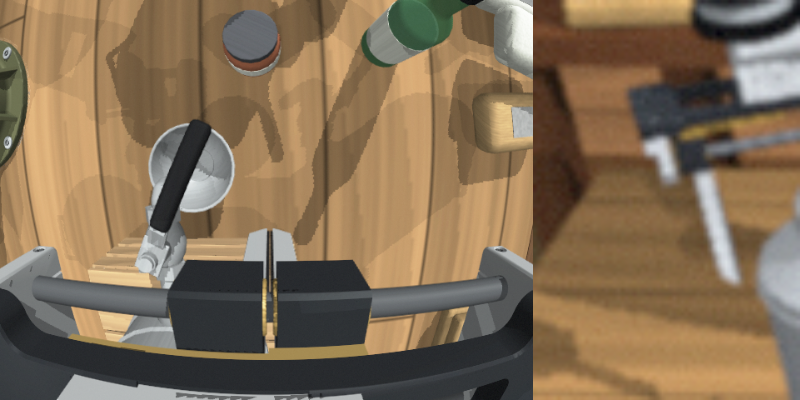

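```bash
python3 - <<'E'
from h import *
T0=np.array([.23207,-.49837,.16987]);a=np.radians(-65)
y=np.array([np.cos(a),np.sin(a),0])
for s in(-.047,-.053,.047,.053):
  print(s,proj("scene",[T0+s*y+[0,0,k] for k in(0,.02,.04)]).round(1).tolist(),proj("top",[T0+s*y+[0,0,k] for k in(0,.02,.04)]).round(1).tolist())
b=cv2.cvtColor(grab_frame("scene"),cv2.COLOR_RGB2BGR)
s=cv2.imread("pics/scene0.png")
cv2.imwrite("pics/g.png",np.hstack([cv2.resize(b[180:230,220:270],(390,390),interpolation=2),cv2.resize(s[110:180,100:170],(390,390),interpolation=2)]))
E
```

```text
-0.047 [[167.3, 162.6], [166.1, 156.8], [164.9, 150.8]] [[524.7, 432.4], [528.9, 434.2], [533.2, 436.0]]
-0.053 [[169.3, 162.2], [168.2, 156.3], [167.0, 150.4]] [[522.2, 433.7], [526.3, 435.4], [530.6, 437.3]]
0.047 [[135.2, 169.3], [133.7, 163.4], [132.2, 157.4]] [[563.9, 413.4], [568.8, 414.8], [573.8, 416.2]]
0.053 [[133.1, 169.7], [131.6, 163.8], [130.1, 157.8]] [[566.4, 412.2], [571.3, 413.5], [576.4, 414.9]]
```

View pics/g.png

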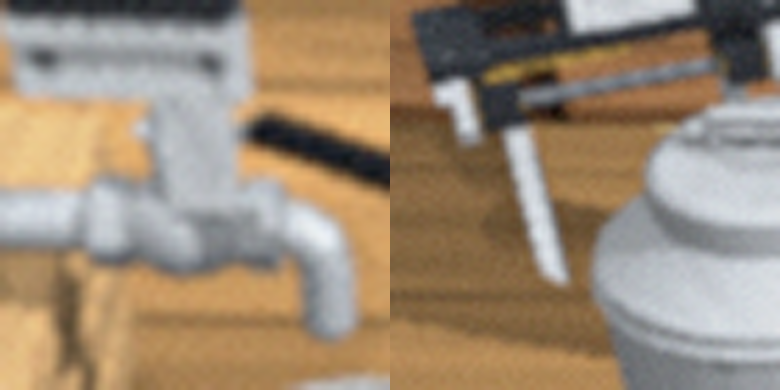

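The close-up shows the tip ending at about (245,206) px where (248,218) was predicted, and the start picture has the same offset. The real tip is therefore about 30 mm higher than reported, so it passed over the lever. I'll go back, lower it and check again.

Request:
servo_tool:
  increments:
    - [-18, 16, 0, 0, 0]
    - [-18, 16, 0, 0, 0]
    - [-18, 15, 0, 0, 0]
    - [-18, 15, 0, 0, 0]
    - [-18, 15, 0, 0, 0]

```text
time_s: 4.35
tool_pos: [0.4273, -0.0967, 0.1975]
tool_rot: [0.0, 0.719, 0.695, 0.0]
wrist_force: [0.7, 0.0, -0.1]
gripper_width: 0.009
finger_force: 0.0
```

Request:
servo_tool:
  increments:
    - [0, 0, -8, 0, 0]
    - [0, 0, -8, 0, 0]
    - [0, 0, -8, 0, 0]
    - [0, 0, -6, 0, 0]
    - [0, 0, 0, 0, 0]

```text
time_s: 4.85
tool_pos: [0.428, -0.0977, 0.1662]
tool_rot: [-0.001, 0.72, 0.694, -0.0]
wrist_force: [-0.0, -0.1, -0.3]
gripper_width: 0.003
finger_force: 0.0
```

```bash
python3 - <<'E'
from h import *
T=get_obs()["tool_pos"];print(T)
b=cv2.cvtColor(grab_frame("scene"),cv2.COLOR_RGB2BGR);w=cv2.cvtColor(grab_frame("wrist"),cv2.COLOR_RGB2BGR)
P=proj("scene",[T,T+[0,0,.03],T+[0,0,.06]]);print(P)
c=cv2.resize(b[150:220,235:305],(490,490),interpolation=2)
for p in P: cv2.circle(c,tuple(int(v) for v in(p-[235,150])*7),3,(0,0,255),-1)
cv2.imwrite("pics/h.png",np.hstack([c,w[100:400,100:400][:, :300].repeat(1,0) if 0 else cv2.resize(w[150:400,150:400],(310,490))]))
E
```

```text
[ 0.42795506 -0.09770438  0.166163  ]
[[281.76871023 208.07747127]
 [281.29777402 198.8679768 ]
 [280.81405599 189.40852474]]
```

View pics/h.png

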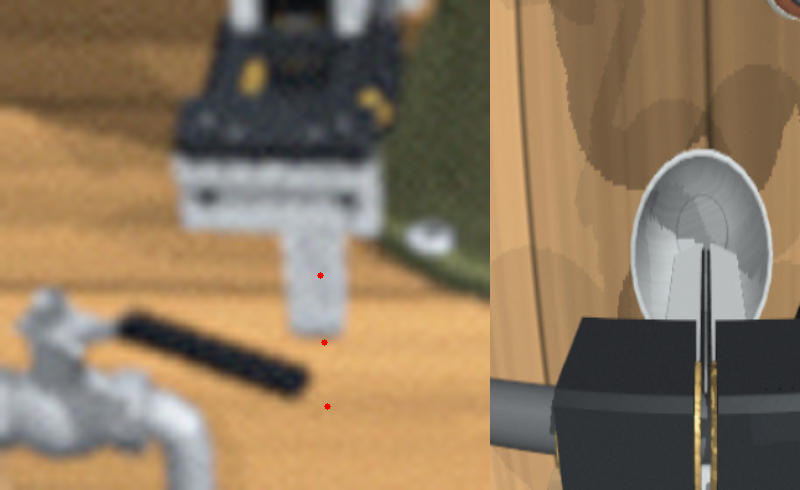

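The tip is at about (280,197.5) px in the scene view, so its real height is about 200 mm with 166 mm reported. I'll go 5 mm lower and push.

Request:
servo_tool:
  increments:
    - [0, 0, -5, 0, 0]
    - [7, -3, 0, 0, 0]
    - [7, -3, 0, 0, 0]
    - [7, -3, 0, 0, 0]
    - [8, -3, 0, 0, 0]

```text
time_s: 5.45
tool_pos: [0.4574, -0.1099, 0.1623]
tool_rot: [-0.0, 0.72, 0.694, -0.0]
wrist_force: [-5.5, -0.8, 1.3]
gripper_width: 0.003
finger_force: 1.8
```

Request:
servo_tool:
  increments:
    - [6, -2, 0, 0, 0]
    - [7, -3, 0, 0, 0]
    - [6, -3, 0, 0, 0]
    - [6, -4, 0, 0, 0]
    - [6, -4, 0, 0, 0]

```text
time_s: 5.95
tool_pos: [0.4886, -0.1258, 0.1623]
tool_rot: [-0.0, 0.72, 0.694, 0.0]
wrist_force: [-4.7, 1.1, -1.2]
gripper_width: 0.003
finger_force: 1.6
```

Contact at about 5 N, so the lever is turning. I'll carry on along the arc.

Request:
servo_tool:
  increments:
    - [5, -4, 0, 0, 0]
    - [5, -6, 0, 0, 0]
    - [4, -6, 0, 0, 0]
    - [4, -6, 0, 0, 0]
    - [3, -7, 0, 0, 0]

```text
time_s: 6.45
tool_pos: [0.5095, -0.155, 0.1623]
tool_rot: [-0.0, 0.72, 0.694, 0.0]
wrist_force: [-3.4, 2.5, 0.2]
gripper_width: 0.004
finger_force: 1.6
```

Request:
servo_tool:
  increments:
    - [3, -6, 0, 0, 0]
    - [2, -7, 0, 0, 0]
    - [2, -7, 0, 0, 0]
    - [1, -4, 0, 0, 0]
    - [0, 0, 0, 0, 0]

```text
time_s: 6.95
tool_pos: [0.5175, -0.1793, 0.1624]
tool_rot: [0.0, 0.72, 0.694, 0.0]
wrist_force: [0.2, 0.8, -0.3]
gripper_width: 0.004
finger_force: 0.0
```

Now in small steps until it meets the stop.

Request:
servo_tool:
  increments:
    - [0, -3, 0, 0, 0]
    - [0, -3, 0, 0, 0]
    - [0, -2, 0, 0, 0]
    - [0, -1, 0, 0, 0]
    - [0, -1, 0, 0, 0]

```text
time_s: 7.45
tool_pos: [0.5176, -0.1841, 0.1624]
tool_rot: [-0.003, 0.719, 0.695, 0.003]
wrist_force: [0.5, 35.7, 5.5]
gripper_width: 0.006
finger_force: 18.4
```

35.7 N means the right lever is hard against its stop. I'll back off and cross to the far side of the left lever.

Request:
servo_tool:
  increments:
    - [0, 15, 0, 0, 0]
    - [0, 15, 0, 0, 0]
    - [0, 0, 30, 0, 0]
    - [0, 0, 30, 0, 0]
    - [0, 0, 28, 0, 0]

```text
time_s: 7.95
tool_pos: [0.5171, -0.1583, 0.2519]
tool_rot: [0.001, 0.719, 0.695, -0.0]
wrist_force: [-0.4, 0.2, -0.0]
gripper_width: 0.006
finger_force: 0.0
```

Request:
servo_tool:
  increments:
    - [16, 29, 0, 2.2, 0]
    - [16, 29, 0, 2.2, 0]
    - [16, 29, 0, 2.2, 0]
    - [16, 29, 0, 2.2, 0]
    - [16, 29, 0, 2.2, 0]

```text
time_s: 8.45
tool_pos: [0.5977, -0.0122, 0.2505]
tool_rot: [0.0, 0.649, 0.761, -0.0]
wrist_force: [0.1, -0.9, 0.1]
gripper_width: 0.006
finger_force: 0.0
```

Request:
servo_tool:
  increments:
    - [16, 29, 0, 2.2, 0]
    - [16, 29, 0, 2.2, 0]
    - [16, 29, 0, 2.2, 0]
    - [16, 29, 0, 2.2, 0]
    - [16, 29, 0, 2.2, 0]

```text
time_s: 8.95
tool_pos: [0.6776, 0.1328, 0.2505]
tool_rot: [0.0, 0.573, 0.819, -0.0]
wrist_force: [-0.1, -0.0, 0.1]
gripper_width: 0.006
finger_force: 0.0
```

```bash
python3 - <<'E'
from h import *
T=get_obs()["tool_pos"];print(T)
a=cv2.cvtColor(grab_frame("top"),cv2.COLOR_RGB2BGR)
e,k=grip("top",a,(375,265,425,335));P=np.array([plane("top",u,.214) for u in e]);d=P[2]-P[0];print(k,np.round(e,1).tolist(),P.round(3)[:,:2].tolist(),np.degrees(np.arctan2(d[1],d[0])),"shut -2/178")
E
```

```text
[0.67762064 0.13284303 0.25049741]
216 [[407.1, 273.5], [406.7, 292.4], [406.4, 310.5]] [[0.535, -0.203], [0.495, -0.202], [0.458, -0.201]] 178.36597788452005 shut -2/178
```

The right lever now lies square, at 178.4° against an expected 178°. Next I descend and push the left one.

Request:
servo_tool:
  increments:
    - [0, 0, -20, 0, 0]
    - [0, 0, -20, 0, 0]
    - [0, 0, -20, 0, 0]
    - [0, 0, -20, 0, 0]
    - [0, 0, -9, 0, 0]

```text
time_s: 9.5
tool_pos: [0.6765, 0.1314, 0.1594]
tool_rot: [-0.001, 0.574, 0.819, -0.001]
wrist_force: [0.7, 0.7, 0.0]
gripper_width: 0.009
finger_force: 0.0
```

Request:
servo_tool:
  increments:
    - [-7, -1, 0, 0, 0]
    - [-7, -1, 0, 0, 0]
    - [-7, -2, 0, 0, 0]
    - [-9, -4, 0, 0, 0]
    - [-7, -2, 0, 0, 0]

```text
time_s: 10.0
tool_pos: [0.64, 0.1216, 0.1626]
tool_rot: [0.001, 0.574, 0.819, 0.001]
wrist_force: [2.6, 3.1, 0.2]
gripper_width: 0.003
finger_force: 1.8
```

Request:
servo_tool:
  increments:
    - [-7, -1, 0, 0, 0]
    - [-7, -1, 0, 0, 0]
    - [-7, 0, 0, 0, 0]
    - [-7, 0, 0, 0, 0]
    - [-7, 1, 0, 0, 0]

```text
time_s: 10.5
tool_pos: [0.6047, 0.1203, 0.1614]
tool_rot: [0.0, 0.574, 0.819, -0.0]
wrist_force: [3.3, 0.8, 0.8]
gripper_width: 0.004
finger_force: 1.7
```

Request:
servo_tool:
  increments:
    - [-7, 1, 0, 0, 0]
    - [-7, 2, 0, 0, 0]
    - [-6, 2, 0, 0, 0]
    - [-7, 3, 0, 0, 0]
    - [-7, 4, 0, 0, 0]

```text
time_s: 11.0
tool_pos: [0.5706, 0.1325, 0.1613]
tool_rot: [0.0, 0.574, 0.819, -0.0]
wrist_force: [5.0, 0.6, 0.2]
gripper_width: 0.005
finger_force: 1.6
```

Request:
servo_tool:
  increments:
    - [-6, 4, 0, 0, 0]
    - [-6, 4, 0, 0, 0]
    - [-6, 5, 0, 0, 0]
    - [-5, 5, 0, 0, 0]
    - [-5, 6, 0, 0, 0]

```text
time_s: 11.5
tool_pos: [0.5428, 0.1567, 0.1614]
tool_rot: [0.0, 0.574, 0.819, -0.0]
wrist_force: [4.3, -1.7, -0.2]
gripper_width: 0.007
finger_force: 1.6
```

Request:
servo_tool:
  increments:
    - [-4, 5, 0, 0, 0]
    - [-3, 4, 0, 0, 0]
    - [-2, 3, 0, 0, 0]
    - [-1, 2, 0, 0, 0]
    - [0, 1, 0, 0, 0]

```text
time_s: 12.0
tool_pos: [0.5332, 0.1702, 0.1613]
tool_rot: [0.001, 0.574, 0.819, -0.001]
wrist_force: [1.2, -14.2, 2.1]
gripper_width: 0.005
finger_force: 7.3
```

Request:
servo_tool:
  increments:
    - [-1, 2, 0, 0, 0]
    - [0, 1, 0, 0, 0]
    - [0, 0, 0, 0, 0]
    - [0, 0, 0, 0, 0]
    - [0, 0, 0, 0, 0]

```text
time_s: 12.5
tool_pos: [0.533, 0.1705, 0.1613]
tool_rot: [0.002, 0.575, 0.818, -0.002]
wrist_force: [6.9, -26.6, 2.3]
gripper_width: 0.006
finger_force: 13.6
```

It is against the stop at 27 N. I'll back off, lift and verify.

Request:
servo_tool:
  increments:
    - [5, -14, 0, 0, 0]
    - [5, -14, 0, 0, 0]
    - [0, -5, 30, 0, 0]
    - [0, -5, 30, 0, 0]
    - [0, -5, 30, 0, 0]

```text
time_s: 13.0
tool_pos: [0.5419, 0.1309, 0.2523]
tool_rot: [-0.001, 0.574, 0.819, -0.0]
wrist_force: [-0.5, -1.2, 0.2]
gripper_width: 0.007
finger_force: 0.0
```

Request:
servo_tool:
  increments:
    - [-30, -25, 10, 0, 0]
    - [-30, -25, 10, 0, 0]
    - [-30, -25, 10, 0, 0]
    - [-30, -20, 0, 0, 0]
    - [-20, 0, 0, 0, 0]

```text
time_s: 13.5
tool_pos: [0.4006, 0.0349, 0.2816]
tool_rot: [0.0, 0.574, 0.819, 0.0]
wrist_force: [-0.7, 0.9, 0.2]
gripper_width: 0.002
finger_force: 0.0
```

```bash
python3 - <<'E'
from h import *
a=cv2.cvtColor(grab_frame("top"),cv2.COLOR_RGB2BGR);b=cv2.cvtColor(grab_frame("scene"),cv2.COLOR_RGB2BGR)
for s,box in(("R",(375,265,425,335)),("L",(200,225,240,285))):
    e,k=grip("top",a,box);P=np.array([plane("top",u,.214) for u in e]);d=P[2]-P[0];print(s,k,P.round(3)[:,:2].tolist(),np.degrees(np.arctan2(d[1],d[0])))
print("expected R 178, L 20 or -160")
cv2.imwrite("pics/z.png",np.hstack([a[170:400,40:420],b[150:380,200:600]]))
E
```

```text
R 155 [[0.535, -0.203], [0.497, -0.203], [0.46, -0.203]] 179.47251259728776
L 210 [[0.584, 0.204], [0.547, 0.19], [0.51, 0.177]] -160.2427798022761
expected R 178, L 20 or -160
```

View pics/z.png

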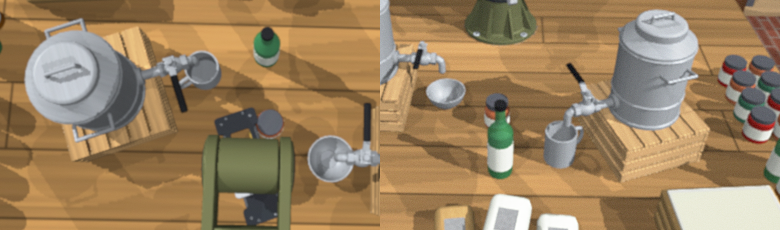

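The picture shows both levers square across their pipes: the left grip runs down from about (175,75) to (182,108) in the crop, and the right one is vertical at (367,122). The jug, bowl, bottle and jar are standing where they were, so I'm handing in.

```bash
python3 -c "
from bench import *
print(job_done())"
```

```text
the job is handed in; nothing more can be done
None
```

Both taps were pushed shut with a fingertip until each lever pressed hard on its stop; the camera shows both square across the pipe and the jug, bowl, bottle and jar still standing in place; handed in about 14 s into the 64 s limit.

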